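# Set a marked brass plate at the end of the sawing board

### The job

Get the brass plate ready for sawing: with the fingers, push it flat back against the sawing board's fence along its whole far edge, and slide it to the right along the fence until its red-hatched waste end sticks out past the steel-capped right-hand end of the board and the white cut line lies right over that end. Only push it, never lift or tip it off the board, and leave everything else on the bench where it is.

Things in the scene. Friction and masses are not known exactly. Their poses are not given: they have to be found in the camera images.
- board: Fixed sawing board, dark brown, on two battens, 220 mm (its x) by 300 mm (its y); flat bed top 42 mm above the bench. Origin: middle of its underside, at bench height. x points from the robot to the pale fence, y to the left, z up; yaw up to 0.3 rad. The fence, 24 mm high above the bed and 30 mm thick, runs along the whole far side, its near face at board x = +80 mm.
- board_end (a point): Point on the top edge of the board's right-hand end (board x -15, y -150, z 42 mm), same axes as the board. Bed and fence both stop at this end, which is capped with an 8 mm wide strip of bright steel flush with the bed. The cut line must come over this edge.
- fence_foot (a point): Middle of the fence's near face at bed height (board x +80, y 0, z 42 mm), same axes as the board.
- plate: Loose flat brass plate, 100 mm (its x) by 160 mm (its y) by 5 mm thick, about 0.7 kg, lying on the bed; it slides easily (pushed with 1.5 to 4 N). Origin: centre of its underside; when set, its axes are parallel to the board's. Starts at least 30 mm from its place and turned up to 0.3 rad from the board. Octagon pattern engraved on its left part.
- cut_line (a point): Middle of the white cut line on the plate's top face (plate x 0, y -35, z 5 mm). The line lies in a blue band and runs along the plate's x; the 45 mm beyond it, to the plate's right (-y) end, is waste hatched in red.
- far_left (a point): The plate's far left corner, half-way up its thickness (plate x +50, y +80, z 2.5 mm).
- far_right (a point): The plate's far right corner, half-way up its thickness (plate x +50, y -80, z 2.5 mm).
- hacksaw: Bystander: small hacksaw lying on the bench to the right of the board, 310 mm long along its x (handle with red grip at -x), 80 mm wide (y -80 to +3 mm), 22 mm high. Origin on the bench under the blade.
- cutters: Bystander: side cutters with red handles lying on the bench to the left of the board, 175 mm along x, 76 mm wide, 16 mm high. Origin on the bench at mid-length.
- square: Bystander: engineer's square lying on the bench between robot and board; stock 85 x 18 x 14 mm along its x, centred on the origin; steel blade reaching 120 mm along its +y at the +x end.
- airbrush: Bystander: airbrush with red tail and aluminium cup lying on the bench between robot and board, 146 mm along x, 24 mm high. Origin on the bench below mid-length.
- brass_box: Bystander: octagonal brass box, about 124 mm across, 92 mm high, standing behind the board. Origin at the centre of its underside.
- whetstone: Bystander: grey-green whetstone, 55 (x) by 150 (y) by 28 mm high, lying behind the board. Origin at the centre of its underside.
- screwdriver: Bystander: screwdriver with red handle, 200 mm long along its x, lying far left of the board, beyond the cutters. Origin on the bench.
Not all that is in view belongs to the job. Leave any black or green look-alike of the plate alone.

How it is judged:
By the outcome, as a careful person would: the job done as asked, in the order asked, and still so for the second after the job is handed in, with the robot touching nothing.
It also fails if it takes over 54 s, if anything falls off the work surface, if the arm or the gripper's body presses on something with over 40 N, if the wrist force passes 120 N, or if a joint passes its speed limit or range.

### The arm

A 6-joint arm with a two-finger parallel gripper is mounted at the origin on the work surface. World frame = base frame: x ahead of the robot, y to its left, z up, the work surface at z = 0. Lengths are in m, angles in rad, forces in N, time in s.
With the tool pointing down it reaches from about 0.325 to 0.85 m from the base axis. Payload 15.5 kg.
Tool frame: the origin (TCP) lies on the front face of the gripper's body, between the roots of the fingers; the fingertips stand 78 mm ahead of it and the grasp point (between the pads) lies 60 mm ahead of it (nose_length is the y of the fingertips in the tool frame, in m); y points along the fingers, x is the direction in which the jaws open and shut, and the axes are right-handed (so a half turn about y gives the same grasp; the last joint's range is limited). The gripper opens to 91 mm and grips with 3 to 60 N. Pads are 32 mm wide; open, the fingers measure 118 mm over their backs; the gripper's body (76 mm by 178 mm) begins 60 mm behind the grasp point.
Start: joints at [-1.282, 0.494, 1.345, -0, 1.302, -0.096], TCP at [0.235, -0.579, 0.292] pointing down, gripper open.
Joint ranges: [-2.91, 2.91], [-0.82, 2.16], [0.22, 2.67], [-1.22, 4.37], [0.12, 2.79], [-3.08, 3.08]. Speed limits (rad/s): [1.89, 1.89, 2.57, 3.01, 3.01, 3.01].

### API

Orientations are given as a rotation vector (axis times angle).
In Python, from station import get_obs, get_image, finish_job, nose_length gives the robot as it stands.
- The arm moves only by the tool arm_command, never from a script. Its argument "series" is one flat list of numbers, 7 for each row, row after row: the shift along the tool's x, y, z in mm, then the turn, a rotation vector about the tool's x, y, z in degrees, then the opening, from 0 (shut) to 1 (fully open). In form: [x, y, z, wx, wy, wz, fingers, x, y, z, wx, wy, wz, fingers, ...]. A call has 1 to 20 rows; each row shifts and turns the commanded pose from where the row before left it, along the tool's axes as they then stand; what a row does not reach is not made up. A row lasts 1/12 s, in which the tool goes at most 41.7 mm and 7.16 degrees, less where a joint would pass 70% of its speed; a pose out of reach is approached as far as the arm can. A call is refused whole if a number of a shift passes 41.7 or a number of a turn 7.16, either way. A call with a gripper value outside its range is refused whole. The fingers move at their own pace and stop on an object; "force" is the grip in N (left out, the last holds). Time passes only in rows, so rows that do not move let the fingers close. It gives the time, the measured TCP pose, the force and the opening at its end, in the units of the state.
- get_obs(): the state, without advancing time (a new reading comes with each control period).
- get_image(name): name is "scene" or "top" or "wrist"; returns a dict with "pixels" (400x640x3 uint8, blue, green, red), "vfov" (degrees; the focal length in pixels is half the picture's height over the tangent of half this angle, whatever the lens; pixels are square), "cx", "cy" (the principal point, pixels), "D" ([k1, k2, p1, p2, k3] as OpenCV has them; the pictures are not rectified), "rvec" (rotation vector, rad) and "tvec" (3), from world to camera coordinates, as OpenCV has them; the wrist camera has in their place "mount" (4x4, takes a point from camera to tool coordinates, whose origin is the TCP and whose axes are the tool frame's). Camera axes: x right, y down, z forward; pixel columns grow to the right and rows downward; lengths in m; the calibration is good to about 2 mm. A picture is of the moment at which its call begins: read the wrist's pose just before it. There is no depth.
- finish_job(): hands the job in, once; it reports no verdict.
The state is a dict: "t": time; "joint_positions": joint angles; "qvel": joint speeds; "joint_torque": joint torques, N m; "eef_pos": TCP position; "tool_rot": TCP orientation; "ft_force": force on the tool from outside, world axes, zero at the start; "ft_torque": the same for the moment, N m; "opening": finger opening in m.
Only numpy, scipy, OpenCV 4.12 (cv2) and the standard library are available. Lean on these libraries where they do the work, as an engineer would, in place of code of your own. Each camera call takes 0.05 s, during which the arm holds its last target.

## Working session

There is one attempt and no reset: what is moved stays moved. The work goes in short steps, Python scripts to look and compute and a tool call to move; the robot and the scene stay as the last step left them, time stands still between calls to the robot, and variables do not carry over. Pictures are saved under pics/ and viewed, and the job is handed in when it is done.

Besides the shell and the picture viewer there is one more tool, called after "Request:" by a JSON object that holds its "fn" and its "kwargs", one argument or row to a line. arm_command: Moves the arm, as the interface text tells. Its arguments: {"type":"object","properties":{"series":{"type":"array","items":{"type":"number"}},"force":{"type":"number"}},"required":["series"]}

```bash
ls; mkdir -p pics; python3 - <<'E'
from station import *
import cv2
print(get_obs()); print(nose_length)
for n in ("scene","top","wrist"):
    i=get_image(n); cv2.imwrite(f"pics/{n}0.png",i["pixels"]); print(n,{k:v for k,v in i.items() if k!="pixels"})
E
```

```text
pics
{'t': 0.0, 'joint_positions': array([-1.28150991e+00,  4.94191087e-01,  1.34613852e+00, -1.34033636e-05,
        1.30250743e+00, -9.55037895e-02]), 'qvel': array([-8.78701946e-04, -5.46431742e-04, -1.16743384e-04, -8.71140709e-04,
        7.61695513e-06, -7.91873853e-04]), 'joint_torque': array([-9.39439778e-04, -8.78823566e+01, -3.81857586e+01,  7.08415685e-02,
        5.33719710e-02, -1.28462052e-04]), 'eef_pos': array([ 0.23451687, -0.57901864,  0.29163079]), 'tool_rot': array([-1.36622164,  0.92194432, -0.92034694]), 'ft_force': array([0.28561929, 0.18681404, 0.87685113]), 'ft_torque': array([0.05130547, 0.05850115, 0.00433664]), 'opening': 0.09107914472561224}
0.0783
scene {'vfov': 52.72329040313371, 'cx': 318.24635534943417, 'cy': 199.07880457228376, 'D': array([-0.06064473,  0.        ,  0.        ,  0.        ,  0.        ]), 'rvec': array([ 2.07718271,  0.84657655, -0.39518448]), 'tvec': array([-0.37200039, -0.2063121 ,  1.66291292])}
top {'vfov': 49.22127827812285, 'cx': 317.81799268718885, 'cy': 192.65862178865675, 'D': array([-0.0229884,  0.       ,  0.       ,  0.       ,  0.       ]), 'rvec': array([ 2.16063543, -2.19069601,  0.0803311 ]), 'tvec': array([-0.03510415,  0.57055388,  1.43561069])}
wrist {'vfov': 68.91090352292863, 'cx': 318.9144273224236, 'cy': 196.52995425713516, 'D': array([-0.04713343,  0.        ,  0.        ,  0.        ,  0.        ]), 'mount': array([[ 9.99999969e-01,  2.47060499e-04, -2.58711403e-05,
         2.66826814e-04],
       [ 9.37799998e-05, -2.79026267e-01,  9.60283465e-01,
        -9.28382259e-02],
       [ 2.30029385e-04, -9.60283438e-01, -2.79026281e-01,
         7.84411142e-02],
       [ 0.00000000e+00,  0.00000000e+00,  0.00000000e+00,
         1.00000000e+00]])}
```

View pics/scene0.png

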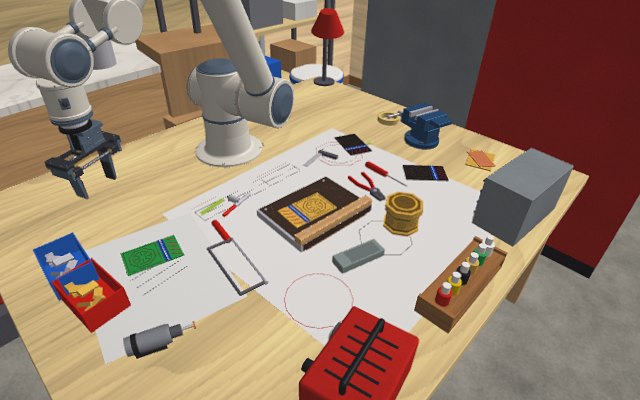

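View pics/top0.png

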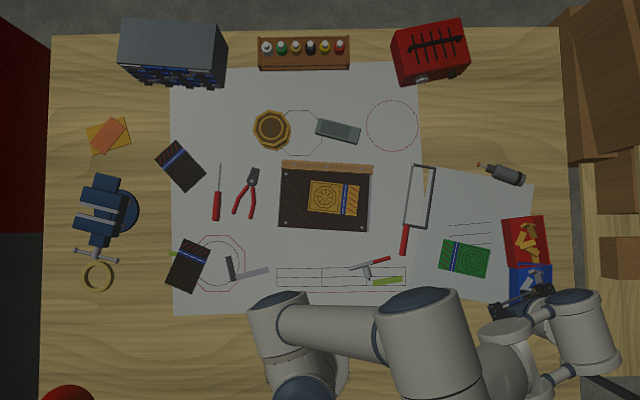

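View pics/wrist0.png

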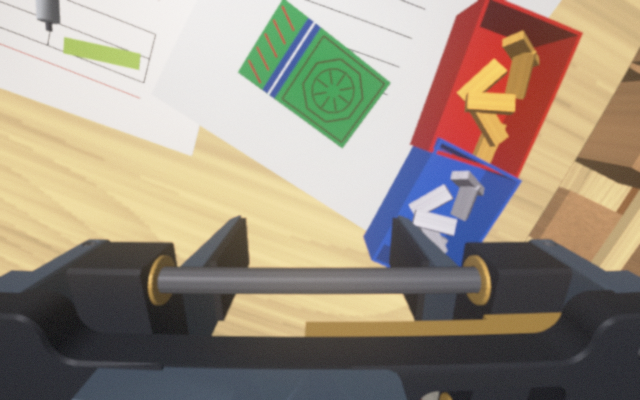

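Candidates for the plate in the top view are the brass one on the board (334,198), the black ones at (180,166) and (187,263), and the green one at (465,258). By the description it is the brass one. I'll check that in a close crop.

```bash
cat > h.py <<'E'
from station import *
import numpy as np, cv2
from scipy.spatial.transform import Rotation as R
def cam(i,obs=None):
    h=i["pixels"].shape[0]; f=h/2/np.tan(np.radians(i["vfov"])/2)
    K=np.array([[f,0,i["cx"]],[0,f,i["cy"]],[0,0,1.]])
    if "mount" in i:
        T=np.eye(4);T[:3,:3]=R.from_rotvec(obs["tool_rot"]).as_matrix();T[:3,3]=obs["eef_pos"]
        C=T@i["mount"]; return K,i["D"],C[:3,:3],C[:3,3]
    r=R.from_rotvec(i["rvec"]).as_matrix(); return K,i["D"],r.T,-r.T@i["tvec"]
def ray(c,uv,z):
    K,D,Rw,o=c
    p=cv2.undistortPoints(np.array(uv,float).reshape(-1,1,2),K,D).reshape(-1,2)
    d=np.c_[p,np.ones(len(p))]@Rw.T
    return o+d*((z-o[2])/d[:,2])[:,None]
def proj(c,X):
    K,D,Rw,o=c
    return cv2.projectPoints(np.array(X,float).reshape(-1,1,3),cv2.Rodrigues(Rw.T)[0],-Rw.T@o,K,D)[0].reshape(-1,2)
E
python3 - <<'E'
import cv2
a=cv2.imread('pics/top0.png')[145:295,260:420]
cv2.imwrite('pics/topc.png',cv2.resize(a,None,fx=4.9,fy=4,interpolation=2) if 0 else cv2.resize(a,None,fx=4,fy=4,interpolation=cv2.INTER_CUBIC))
a=cv2.imread('pics/scene0.png')[165:260,250:380]
cv2.imwrite('pics/scenec.png',cv2.resize(a,None,fx=6,fy=6,interpolation=cv2.INTER_CUBIC))
E
```

```text
(no output)
```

View pics/topc.png

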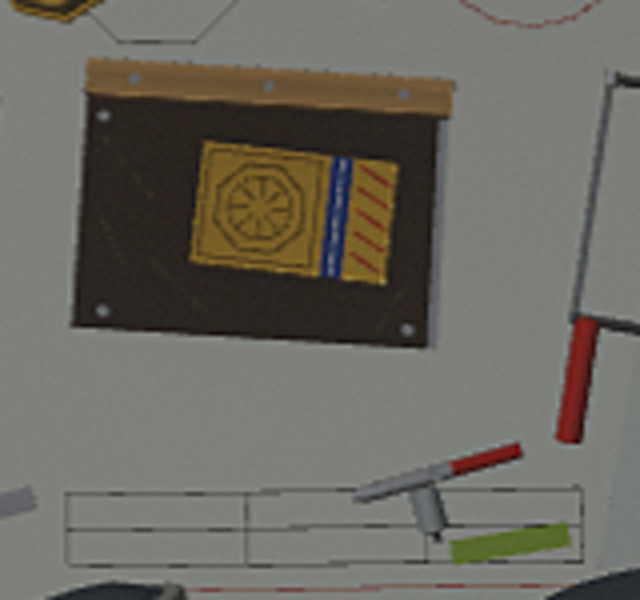

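View pics/scenec.png

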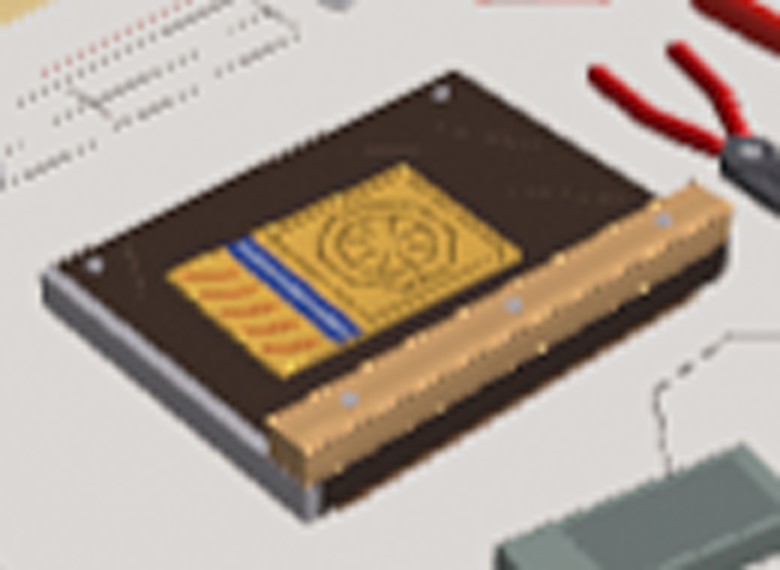

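```bash
cat > m.py <<'E'
from h import *
def fitboard(i,c):
    # brass+blue plate mask
    b=i["pixels"][140:250,260:400]; hsv=cv2.cvtColor(b,cv2.COLOR_BGR2HSV)
    H,S,V=[hsv[...,k].astype(int) for k in range(3)]
    return H,S,V
E
python3 - <<'E'
from h import *
i=get_image("top"); c=cam(i)
print("cam",c[3])
x0,y0=255,140
b=i["pixels"][y0:y0+100,x0:x0+130]; b=cv2.resize(b,None,fx=4,fy=4,interpolation=cv2.INTER_LINEAR)
hsv=cv2.cvtColor(b,cv2.COLOR_BGR2HSV)
topx=lambda p:(np.array(p,float)+.5)/4-.5+[x0,y0]
for q in [(330-0,300),(300,250),(110,95),(200,200)]: print(q,hsv[q[1],q[0]],b[q[1],q[0]])
dark=(hsv[...,2]<75)
fence=((hsv[...,0]<20)&(hsv[...,1]>80)&(hsv[...,2]>95)).astype(np.uint8)
brass=((hsv[...,1]>140)&(hsv[...,2]>75)).astype(np.uint8)
brass[:130-0-0]=0 if False else brass[:130]
k=np.ones((7,7),np.uint8)
for nm,m in (("sat",brass),("dark",dark.astype(np.uint8))):
    m=cv2.morphologyEx(m,cv2.MORPH_CLOSE,k)
    cs,_=cv2.findContours(m,0,2)
    for cc in sorted(cs,key=cv2.contourArea)[-3:]:
        r=cv2.minAreaRect(cc); bp=topx(cv2.boxPoints(r)); print(nm,cv2.contourArea(cc),bp.round(1).tolist())
        print(ray(c,bp,.047 if nm=="sat" else .042).round(4).tolist())
        cv2.drawContours(b,[np.intp(cv2.boxPoints(r))],-1,(0,255,0) if nm=="sat" else (255,0,255),1)
cv2.imwrite("pics/seg.png",b)
E
```

```text
cam [ 0.4506105  -0.05394279  1.47708579]
(330, 300) [15 71 43] [31 37 43]
(300, 250) [ 21 172  98] [32 78 98]
(110, 95) [ 17 121 105] [ 55  84 105]
(200, 200) [12 62 41] [31 35 41]
sat 2052.5 [[258.6, 139.6], [287.9, 139.6], [287.9, 149.4], [258.6, 149.4]]
[[0.7478, 0.1513, 0.047], [0.7463, 0.054, 0.047], [0.7135, 0.0542, 0.047], [0.715, 0.1514, 0.047]]
sat 5964.0 [[342.8, 214.3], [346.2, 183.7], [359.2, 185.2], [355.8, 215.8]]
[[0.4957, -0.1239, 0.047], [0.5962, -0.1369, 0.047], [0.5908, -0.1795, 0.047], [0.4904, -0.1663, 0.047]]
sat 16419.0 [[306.6, 210.1], [310.4, 179.4], [344.7, 183.6], [341.0, 214.3]]
[[0.5112, -0.0057, 0.047], [0.6121, -0.0192, 0.047], [0.5967, -0.1321, 0.047], [0.496, -0.118, 0.047]]
dark 732.0 [[261.6, 143.9], [286.3, 139.1], [287.6, 145.9], [262.9, 150.7]]
[[0.7343, 0.142, 0.042], [0.7491, 0.0597, 0.042], [0.7261, 0.0554, 0.042], [0.7113, 0.1377, 0.042]]
dark 781.5 [[254.6, 167.9], [258.9, 167.9], [258.9, 185.1], [254.6, 185.1]]
[[0.654, 0.1655, 0.042], [0.6538, 0.1514, 0.042], [0.5962, 0.1515, 0.042], [0.5964, 0.1656, 0.042]]
dark 82252.5 [[277.5, 226.3], [281.2, 167.6], [371.4, 173.3], [367.7, 232.0]]
[[0.4596, 0.0905, 0.042], [0.6537, 0.0771, 0.042], [0.6303, -0.2213, 0.042], [0.437, -0.2047, 0.042]]
```

View pics/seg.png

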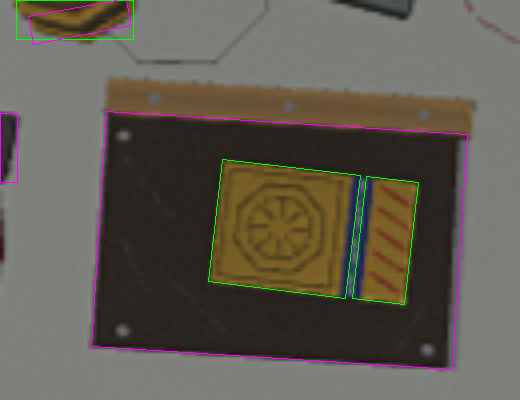

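The crop confirms it: a brass plate with the octagon at left, a blue band with a white line, and red hatching at right. Plate corners in the top view are roughly (306.6,210), (310.4,179.4), (359,185) and (356,216). Next I'll work out the tool orientation and the path to a viewing pose.

```bash
cat > h2.py <<'E'
from h import *
def go(p,yaw_z):  # target TCP world; tool z horizontal at world yaw yaw_z, y down -> shift in tool axes mm, turn deg
    o=get_obs(); A=R.from_rotvec(o["tool_rot"])
    z=np.array([np.cos(yaw_z),np.sin(yaw_z),0]); y=np.array([0,0,-1.]); x=np.cross(y,z)
    B=R.from_matrix(np.c_[x,y,z])
    print("tool axes (cols)\n",A.as_matrix().round(3)); 
    print("shift tool mm",(A.inv().apply(np.array(p)-o["eef_pos"])*1000).round(1),"turn deg",np.degrees((A.inv()*B).as_rotvec()).round(2))
    print("shift in target axes mm",(B.inv().apply(np.array(p)-o["eef_pos"])*1000).round(1))
    return A,B
E
python3 - <<'E'
from h2 import *
go([0.47,-0.10,0.28],-0.08)
E
```

```text
tool axes (cols)
 [[ 0.375 -0.     0.927]
 [-0.927  0.001  0.375]
 [-0.001 -1.     0.   ]]
shift tool mm [-355.7   12.2  398.1] turn deg [ 0.   26.63 -0.04]
shift in target axes mm [-496.4   11.8  196.4]
```

Request:
{"fn": "arm_command", "kwargs": {
  "series": [0,0,0,0,6.65,0,0.8,0,0,0,0,6.65,0,0.8,0,0,0,0,6.65,0,0.8,0,0,0,0,6.65,0,0.8,-33,0.8,13,0,0,0,0.8,-33,0.8,13,0,0,0,0.8,-33,0.8,13,0,0,0,0.8,-33,0.8,13,0,0,0,0.8,-33,0.8,13,0,0,0,0.8,-33,0.8,13,0,0,0,0.8,-33,0.8,13,0,0,0,0.8,-33,0.8,13,0,0,0,0.8,-33,0.8,13,0,0,0,0.8,-33,0.8,13,0,0,0,0.8,-33,0.8,13,0,0,0,0.8,-33,0.8,13,0,0,0,0.8,-33,0.8,13,0,0,0,0.8,-33,0.8,13,0,0,0,0.8,-33,0.8,13,0,0,0,0.8,0,0,0,0,0,0,0.8]
}}

```text
t: 1.87
eef_pos: [0.47, -0.0968, 0.2801]
tool_rot: [-1.171, 1.265, -1.264]
ft_force: [-0.5, -0.3, 0.1]
opening: 0.0731
```

```bash
python3 - <<'E'
from h2 import *
go([0.47,-0.10,0.28],-0.08)
o=get_obs(); print(o["t"],o["eef_pos"],o["qvel"].round(3),o["opening"],o["ft_force"])
i=get_image("wrist"); cv2.imwrite("pics/w1.png",i["pixels"])
np.save("w1o.npy",np.r_[o["eef_pos"],o["tool_rot"]])
i=get_image("top"); cv2.imwrite("pics/t1.png",i["pixels"])
E
```

```text
tool axes (cols)
 [[-0.076  0.001  0.997]
 [-0.997  0.001 -0.076]
 [-0.001 -1.     0.001]]
shift tool mm [3.2 0.1 0.3] turn deg [-0.03  0.23 -0.07]
shift in target axes mm [3.2 0.1 0.3]
1.8667 [ 0.46996643 -0.09682354  0.28014819] [-0.092 -0.006  0.017 -0.027 -0.003 -0.118] 0.07308869629056629 [-0.50148637 -0.31139889  0.11823026]
```

View pics/w1.png

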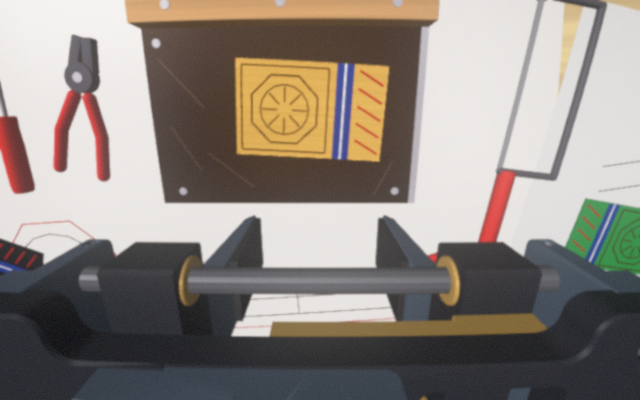

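The wrist view shows the plate corners near (237,58), (389,66), (380,161) and (236,154). The board's near edge runs (165,202)–(413,202), and the outer edge of the steel end runs from (428,27) to (413,202). Now I'll fit these more exactly.

```bash
cat > meas.py <<'E'
from h2 import *
def linefit(pts):
    vx,vy,x,y=cv2.fitLine(np.array(pts,np.float32),cv2.DIST_HUBER,0,.01,.01).ravel(); return np.array([x,y]),np.array([vx,vy])
def isect(a,b):
    t=np.linalg.solve(np.c_[a[1],-b[1]],b[0]-a[0]); return a[0]+t[0]*a[1]
def edgepts(g,p,q,half=5,n=25,trim=.1,sign=0):
    "max-gradient points across the segment p-q (undistorted-ish small picture)"
    p,q=np.array(p,float),np.array(q,float); d=(q-p)/np.linalg.norm(q-p); nn=np.array([-d[1],d[0]])
    s=np.arange(-half,half+.01,.25); out=[]
    for t in np.linspace(trim,1-trim,n):
        c=p+t*(q-p); P=(c+s[:,None]*nn).astype(np.float32)
        v=cv2.remap(g,P[:,0].reshape(1,-1).copy(),P[:,1].reshape(1,-1).copy(),cv2.INTER_LINEAR).ravel()
        v=cv2.GaussianBlur(v.reshape(1,-1),(0,0),3).ravel(); gr=np.gradient(v)
        gr=gr*sign if sign else abs(gr)
        k=np.argmax(gr[4:-4])+4; out.append(P[k])
    return np.array(out)
def wline(c,g,p,q,z,half=5,sign=0,n=25,trim=.1):
    X=ray(c,edgepts(g,p,q,half,n,trim,sign),z)[:,:2]
    return linefit(X*1000)
E
python3 - <<'E'
from meas import *
o=get_obs();i=get_image("wrist"); cv2.imwrite("pics/w2.png",i["pixels"]); c=cam(i,o)
print(o["eef_pos"],o["qvel"].round(3))
g=cv2.cvtColor(i["pixels"],cv2.COLOR_BGR2GRAY).astype(np.float32)
sat=cv2.cvtColor(i["pixels"],cv2.COLOR_BGR2HSV)
FL,FR,NR,NL=(236,58),(389,66),(380,161),(236,154)
pl={}
for nm,a,b in(("far",FL,FR),("right",FR,NR),("near",NR,NL),("left",NL,FL)):
    pl[nm]=wline(c,g,a,b,.047)
co=[isect(pl[a],pl[b]) for a,b in(("far","left"),("far","right"),("near","right"),("near","left"))]
print("plate FL FR NR NL",np.round(co,1).tolist())
print("sizes",[np.linalg.norm(co[k]-co[(k+1)%4]).round(1) for k in range(4)],"centre",np.mean(co,0).round(1))
for k in pl: print(k,np.degrees(np.arctan2(*pl[k][1][::-1])).round(2))
bn=wline(c,g,(165,202),(413,202),.042,half=4)
br=wline(c,g,(428,35),(413,198),.042,half=4)
bl=wline(c,g,(144,35),(165,198),.042,half=4)
ff=wline(c,g,(143,25),(420,25),.042,half=4)
for nm,l in(("near",bn),("right",br),("left",bl),("ffoot",ff)): print(nm,l[0].round(1),np.degrees(np.arctan2(*l[1][::-1])).round(2))
b=[isect(ff,bl),isect(ff,br),isect(bn,br),isect(bn,bl)]
print("board fence-l fence-r NR NL",np.round(b,1).tolist(),[np.linalg.norm(b[k]-b[(k+1)%4]).round(1) for k in range(4)])
a=i["pixels"][0:220,110:440]; cv2.imwrite("pics/w2c.png",cv2.resize(a,None,fx=2.4,fy=2.4,interpolation=cv2.INTER_CUBIC))
E
```

```text
[ 0.4685243  -0.10028637  0.28009732] [-0.049 -0.005  0.006 -0.005  0.001 -0.015]
plate FL FR NR NL [[610.4000244140625, -21.299999237060547], [590.2000122070312, -179.39999389648438], [490.29998779296875, -167.1999969482422], [511.0, -7.099999904632568]]
sizes [np.float32(159.4), np.float32(100.7), np.float32(161.5), np.float32(100.4)] centre [550.5 -93.8]
far 82.74
right -6.92
near 82.62
left -8.12
near [446.4 -83.9] 85.74
right [ 527.6 -215.1] -4.59
left [553.4  78.9] -6.77
ffoot [637.4 -75. ] 85.51
board fence-l fence-r NR NL [[648.5999755859375, 67.5999984741211], [625.7000122070312, -223.0], [437.20001220703125, -207.8000030517578], [459.29998779296875, 90.0]] [np.float32(291.5), np.float32(189.2), np.float32(298.7), np.float32(190.6)]
```

View pics/w2c.png

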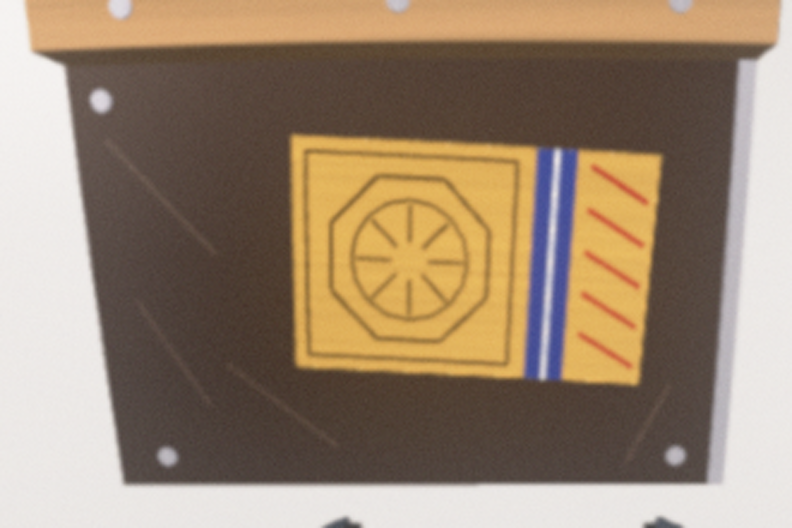

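```bash
cat >> meas.py <<'E'
yaw=np.radians(-4.45); xh=np.array([np.cos(yaw),np.sin(yaw)]); yh=np.array([-np.sin(yaw),np.cos(yaw)])
def W(X,Y,z): return np.r_[(X*xh+Y*yh)/1000,z]
def XY(p): p=np.array(p)[...,:2]; return np.array([p@xh,p@yh])*1000
E
python3 - <<'E'
from meas import *
print(get_obs()["qvel"].round(3),XY(get_obs()["eef_pos"]))
go(W(462,-51,.1220),yaw)
E
```

```text
[-0.033 -0.004  0.004 -0.    -0.002 -0.003] [474.63851534 -64.59086407]
tool axes (cols)
 [[-0.078 -0.     0.997]
 [-0.997 -0.    -0.078]
 [ 0.    -1.    -0.   ]]
shift tool mm [-13.6 158.1 -12.6] turn deg [ 0.02 -0.03  0.01]
shift in target axes mm [-13.6 158.1 -12.6]
```

Request:
{"fn": "arm_command", "kwargs": {
  "series": [-2,20,-2,0,0,0,1,-2,20,-2,0,0,0,1,-2,20,-2,0,0,0,1,-2,20,-2,0,0,0,1,-2,20,-2,0,0,0,1,-2,20,-2,0,0,0,1,0,15,0,0,0,0,1,0,8,0,0,0,0,1,0,0,0,0,0,0,1,0,0,0,0,0,0,1,0,0,0,0,0,0,1]
}}

```text
t: 2.93
eef_pos: [0.4576, -0.089, 0.138]
tool_rot: [-1.17, 1.267, -1.269]
ft_force: [0.5, 0.4, 0.3]
opening: 0.0912
```

```bash
python3 - <<'E'
from meas import *
o=get_obs();print(o["t"],o["eef_pos"],o["qvel"].round(3),XY(o["eef_pos"]),o["ft_force"].round(2))
go(W(462,-51,.1220),yaw)
i=get_image("wrist"); cv2.imwrite("pics/w3.png",i["pixels"])
E
```

```text
2.9333 [ 0.4576373  -0.08899534  0.13800109] [ 0.008 -0.006 -0.003  0.002 -0.002  0.001] [463.16278457 -53.21939202] [0.46 0.41 0.3 ]
tool axes (cols)
 [[-0.08   0.001  0.997]
 [-0.997 -0.    -0.08 ]
 [ 0.    -1.     0.001]]
shift tool mm [-2.2 16.  -1.2] turn deg [-0.07 -0.14  0.02]
shift in target axes mm [-2.2 16.  -1.2]
```

View pics/w3.png

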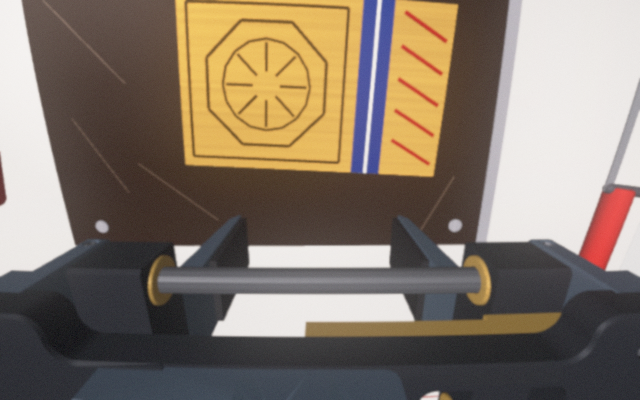

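The open fingers are behind the plate's near edge and clear of it, with tips at (240,218) and (400,218). I'll lower them.

Request:
{"fn": "arm_command", "kwargs": {
  "series": [-1,8,0,0,0,0,1,-1,6,0,0,0,0,1,0,2,0,0,0,0,1,0,0,0,0,0,0,1,0,0,0,0,0,0,1]
}}

```text
t: 3.4
eef_pos: [0.4573, -0.0863, 0.121]
tool_rot: [-1.171, 1.268, -1.267]
ft_force: [-0.2, -0.4, -0.5]
opening: 0.0913
```

```bash
python3 - <<'E'
from meas import *
o=get_obs();print(o["t"],o["eef_pos"],o["qvel"].round(3),XY(o["eef_pos"]),o["ft_force"].round(2))
E
```

```text
3.4 [ 0.45731044 -0.08626961  0.120951  ] [-0.001 -0.004 -0.002 -0.     0.002 -0.   ] [462.62542048 -50.52724096] [-0.19 -0.42 -0.52]
```

Request:
{"fn": "arm_command", "kwargs": {
  "series": [0,-1,4,0,0,0,1,0,0,4,0,0,0,1,0,0,4,0,0,0,1,0,0,4,0,0,0,1,0,0,4,0,0,0,1,0,0,4,0,0,0,1,0,0,4,0,0,0,1,0,0,4,0,0,0,1,0,0,4,0,0,0,1,0,0,4,0,0,0,1,0,0,2,0,0,0,1,0,0,0,0,0,0,1,0,0,0,0,0,0,1]
}}

```text
t: 4.48
eef_pos: [0.4997, -0.0898, 0.1223]
tool_rot: [-1.17, 1.267, -1.268]
ft_force: [0.1, -0.2, 0.3]
opening: 0.0911
```

```bash
python3 - <<'E'
from meas import *
o=get_obs();print(o["t"],o["eef_pos"],o["qvel"].round(3),XY(o["eef_pos"]),o["ft_force"].round(2))
i=get_image("wrist"); cv2.imwrite("pics/w4.png",i["pixels"])
E
```

```text
4.4833 [ 0.49965535 -0.08980752  0.12225197] [-0.001 -0.003  0.005  0.001 -0.002  0.001] [505.11717977 -50.76898507] [ 0.15 -0.22  0.27]
```

View pics/w4.png

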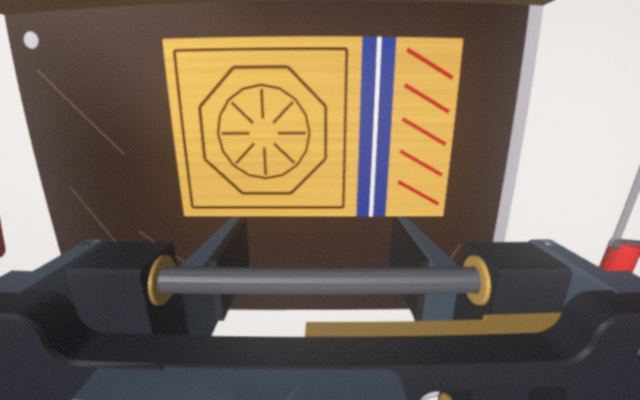

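The plate has squared to the fingers: its near edge is level from (184,216) to (443,216) and its far edge is at about y=38. The fence foot is at about y=5.

```bash
python3 - <<'E'
from meas import *
o=get_obs();c=cam(get_image("wrist"),o)
for uv in[(184,216),(443,216),(163,38),(462,38)]: print(uv,XY(ray(c,[uv],.047)[0]).round(1))
for uv in[(90,3),(480,4)]: print(uv,XY(ray(c,[uv],.042)[0]).round(1))
print([XY(ray(c,[uv],.042)[0]).round(1) for uv in ((541,10),(495,240))])
E
```

```text
(184, 216) [522.4  32.2]
(443, 216) [ 522.2 -128.1]
(163, 38) [622.8  31.5]
(462, 38) [ 622.3 -127.5]
(90, 3) [643.2  73.1]
(480, 4) [ 640.7 -137.9]
[array([ 639.1, -172.7]), array([ 503.3, -167.5])]
```

Request:
{"fn": "arm_command", "kwargs": {
  "series": [0,0,3,0,0,0,1,0,0,3,0,0,0,1,0,0,3,0,0,0,1,0,0,3,0,0,0,1,0,0,3,0,0,0,1,0,0,1,0,0,0,1,0,0,1,0,0,0,1,0,0,1,0,0,0,1,0,0,0.5,0,0,0,1,0,0,0,0,0,0,1,0,0,0,0,0,0,1]
}}

```text
t: 5.5
eef_pos: [0.5178, -0.0912, 0.1222]
tool_rot: [-1.17, 1.267, -1.268]
ft_force: [-2.6, 0.2, 0.8]
opening: 0.0914
```

```bash
python3 - <<'E'
from meas import *
o=get_obs();print(o["t"],o["eef_pos"],o["qvel"].round(3),XY(o["eef_pos"]),o["ft_force"].round(2),o["ft_torque"].round(2))
E
```

```text
5.5 [ 0.51781312 -0.09122625  0.12221588] [-0.001  0.     0.     0.002 -0.001  0.001] [523.33029    -50.77459302] [-2.56  0.18  0.75] [ 0.12  0.34 -0.01]
```

Request:
{"fn": "arm_command", "kwargs": {
  "series": [0,0,0.5,0,0,0,1,0,0,0.5,0,0,0,1,0,0,0.5,0,0,0,1,0,0,0.5,0,0,0,1,0,0,0,0,0,0,1]
}}

```text
t: 5.92
eef_pos: [0.5187, -0.0913, 0.122]
tool_rot: [-1.172, 1.269, -1.266]
ft_force: [-8.3, -1.5, 4.2]
opening: 0.0912
```

```bash
python3 - <<'E'
from meas import *
o=get_obs();print(o["t"],XY(o["eef_pos"]),o["ft_force"].round(2),o["ft_torque"].round(2))
i=get_image("wrist"); cv2.imwrite("pics/w5.png",i["pixels"])
E
```

```text
5.9167 [524.24579617 -50.78857974] [-8.33 -1.54  4.15] [-0.13  1.59  0.04]
```

View pics/w5.png

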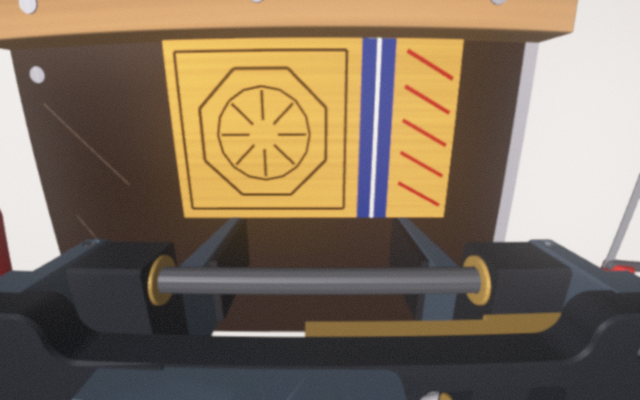

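The plate is hard against the fence: 8 N on the wrist and the motion has stopped. I'll back off, raise, turn 90° and go round to the left edge.

Request:
{"fn": "arm_command", "kwargs": {
  "series": [0,0,-5,0,0,0,1,0,0,-5,0,0,0,1,0,-20,0,0,0,0,0.55,0,-20,0,0,0,0,0.55,0,0,0,0,6.92,0,0.55,0,0,0,0,6.92,0,0.55,0,0,0,0,6.92,0,0.55,0,0,0,0,6.92,0,0.55,0,0,0,0,6.92,0,0.55,0,0,0,0,6.92,0,0.55,0,0,0,0,6.92,0,0.55,0,0,0,0,6.92,0,0.55,0,0,0,0,6.92,0,0.55,0,0,0,0,6.92,0,0.55,0,0,0,0,6.92,0,0.55,0,0,0,0,6.92,0,0.55,0,0,0,0,6.92,0,0.55,0,0,0,0,0,0,0.55]
}}

```text
t: 7.47
eef_pos: [0.5098, -0.0906, 0.1623]
tool_rot: [-0.094, -2.178, 2.178]
ft_force: [-0.1, -0.2, 0.3]
opening: 0.0502
```

```bash
python3 - <<'E'
from meas import *
o=get_obs();print(o["t"],XY(o["eef_pos"]),o["eef_pos"],o["ft_force"].round(2),o["joint_positions"].round(2),o["opening"])
go(W(591,66,.160),yaw-np.pi/2)
E
```

```text
7.4667 [515.30569158 -50.79425307] [ 0.50981118 -0.09062323  0.16232112] [-0.12 -0.24  0.35] [-0.29  0.52  1.75  0.    0.87  2.94] 0.05022565796830186
tool axes (cols)
 [[-0.996  0.001 -0.085]
 [ 0.085 -0.    -0.996]
 [-0.001 -1.     0.   ]]
shift tool mm [ -74.8    2.4 -117.4] turn deg [-0.   -0.44 -0.05]
shift in target axes mm [ -75.7    2.3 -116.8]
```

Joint 6 would pass its range at the left edge in this orientation. I'll turn back and push with the shut fingers' flat outer side, which also keeps the cut line in the wrist view.

Request:
{"fn": "arm_command", "kwargs": {
  "series": [0,0,0,0,-6.955,0,0,0,0,0,0,-6.955,0,0,0,0,0,0,-6.955,0,0,0,0,0,0,-6.955,0,0,0,0,0,0,-6.955,0,0,0,0,0,0,-6.955,0,0,0,0,0,0,-6.955,0,0,0,0,0,0,-6.955,0,0,0,0,0,0,-6.955,0,0,0,0,0,0,-6.955,0,0,0,0,0,0,-6.955,0,0,0,0,0,0,-6.955,0,0,0,0,0,0,-6.955,0,0,-19,0,12.5,0,0,0,0,-19,0,12.5,0,0,0,0,-19,0,12.5,0,0,0,0,-19,0,12.5,0,0,0,0,-19,0,12.5,0,0,0,0,-19,0,12.5,0,0,0,0,0,0,0,0,0,0,0]
}}

```text
t: 9.13
eef_pos: [0.595, 0.0204, 0.1624]
tool_rot: [-1.175, 1.255, -1.258]
ft_force: [-0.7, -0.2, -0.2]
opening: 0.0006
```

```bash
python3 - <<'E'
from meas import *
o=get_obs();print(o["t"],XY(o["eef_pos"]),o["eef_pos"],o["qvel"].round(3),o["ft_force"].round(2),o["opening"])
go(W(591,62,.122),yaw)
i=get_image("wrist"); cv2.imwrite("pics/w6.png",i["pixels"])
E
```

```text
9.1333 [591.57611059  66.49876226] [0.59495234 0.02039844 0.16238327] [-0.048 -0.018  0.06  -0.014 -0.021 -0.05 ] [-0.72 -0.22 -0.23] 0.0006470633407796619
tool axes (cols)
 [[-0.065  0.003  0.998]
 [-0.998  0.001 -0.065]
 [-0.001 -1.     0.003]]
shift tool mm [ 4.5 40.4 -0.7] turn deg [-0.15  0.73 -0.04]
shift in target axes mm [ 4.5 40.4 -0.6]
```

View pics/w6.png

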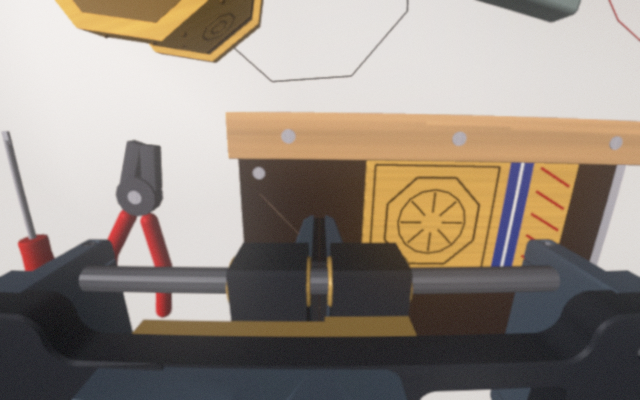

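The shut fingers at (320,230) are left of the plate's left edge at (366,160), and the plate is flush with the fence. I'll go down beside it.

Request:
{"fn": "arm_command", "kwargs": {
  "series": [0,15,0,0,0.5,0,0,0,15,0,0,0,0,0,0,6,0,0,0,0,0,0,3,0,0,0,0,0,0,0,0,0,0,0,0,0,0,0,0,0,0,0]
}}

```text
t: 9.68
eef_pos: [0.5928, 0.0174, 0.1237]
tool_rot: [-1.17, 1.268, -1.268]
ft_force: [-0.0, -0.5, 0.5]
opening: 0.0004
```

```bash
python3 - <<'E'
from meas import *
o=get_obs();print(o["t"],XY(o["eef_pos"]),o["eef_pos"],o["qvel"].round(3),o["ft_force"].round(2))
go(W(591,62,.1225),yaw)
E
```

```text
9.6833 [589.64028542  63.36955691] [0.59277956 0.01742887 0.123675  ] [ 0.003 -0.007 -0.005  0.001  0.001  0.004] [-0.01 -0.46  0.48]
tool axes (cols)
 [[-0.08   0.     0.997]
 [-0.997 -0.    -0.08 ]
 [-0.    -1.     0.   ]]
shift tool mm [1.4 1.2 1.4] turn deg [-0.02 -0.12 -0.  ]
shift in target axes mm [1.4 1.2 1.4]
```

Request:
{"fn": "arm_command", "kwargs": {
  "series": [0,1.3,1.5,0,0,0,0,4,0,0,0,0,0,0,4,0,0,0,0,0,0,4,0,0,0,0,0,0,4,0,0,0,0,0,0,4,0,0,0,0,0,0,4,0,0,0,0,0,0,4,0,0,0,0,0,0,4,0,0,0,0,0,0,4,0,0,0,0,0,0,4,0,0,0,0,0,0,4,0,0,0,0,0,0,2,0,0,0,0,0,0,0,0,0,0,0,0,0]
}}

```text
t: 10.85
eef_pos: [0.5905, -0.0288, 0.1219]
tool_rot: [-1.17, 1.268, -1.268]
ft_force: [0.1, -0.5, 0.4]
opening: 0.0003
```

```bash
python3 - <<'E'
from meas import *
o=get_obs();print(o["t"],XY(o["eef_pos"]),o["eef_pos"],o["qvel"].round(3),o["ft_force"].round(2))
i=get_image("wrist"); cv2.imwrite("pics/w7.png",i["pixels"])
E
```

```text
10.85 [590.98096326  17.13082946] [ 0.59052857 -0.02877449  0.12192208] [ 0.009  0.001 -0.    -0.003  0.     0.009] [ 0.12 -0.54  0.38]
```

View pics/w7.png

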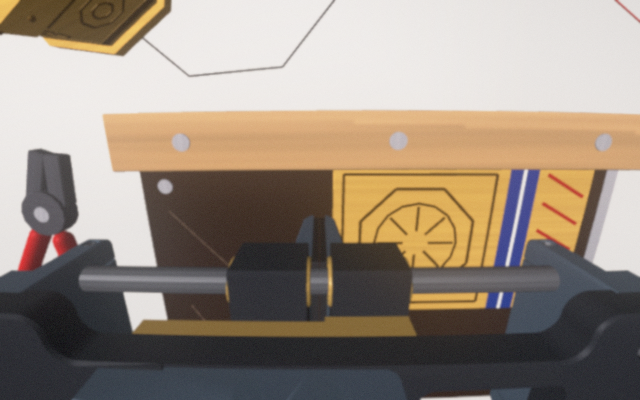

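The plate slides along the fence, with its far edge on the fence foot at y≈171. The white line runs (532,175)–(499,306), and the steel end is near (605,190). I'll measure the distance left.

```bash
cat > cut.py <<'E'
from meas import *
def lines(name,o,i,row0,row1,steelseed=None):
    c=cam(i,o); px=i["pixels"]; hsv=cv2.cvtColor(px,cv2.COLOR_BGR2HSV)
    blue=((hsv[...,0]>100)&(hsv[...,0]<130)&(hsv[...,1]>110)&(hsv[...,2]>70))
    g=px.min(2).astype(float); P=[]
    for r in range(row0,row1):
        k=np.where(blue[r,430:])[0]+430
        if len(k)<4: continue
        a,b=k.min(),k.max()
        if b-a>45: continue
        w=np.clip(g[r,a:b+1]-np.percentile(g[r,a:b+1],40),0,None); 
        if w.sum()<50: continue
        P.append([(w*np.arange(a,b+1)).sum()/w.sum(),r])
    X=np.array([XY(p) for p in ray(c,P,.047)])
    ln=linefit(X); d=ln[1]; ang=np.degrees(np.arctan2(d[1],d[0]))
    return X,ln,ang,P
E
python3 - <<'E'
from cut import *
o=get_obs();i=get_image("wrist");c=cam(i,o)
X,ln,ang,P=lines("w",o,i,175,235)
print("cut Y mean",X[:,1].mean().round(2),"X range",X[:,0].min().round(0),X[:,0].max().round(0),"ang",ang,P[0],P[-1])
px=i["pixels"]
for r in(180,190,200): print(r,[tuple(v) for v in px[r,585:630:2].tolist()])
cv2.imwrite("pics/w7c.png",cv2.resize(px[150:320,470:640],None,fx=4,fy=3.5,interpolation=cv2.INTER_CUBIC))
E
```

```text
cut Y mean -107.26 X range 596.0 634.0 ang -0.04123969 [np.float64(525.0857142857143), 175] [np.float64(513.4576320371444), 234]
180 [(97, 174, 222), (94, 172, 219), (96, 175, 221), (91, 161, 207), (62, 92, 118), (59, 69, 88), (60, 73, 88), (56, 68, 82), (60, 71, 88), (80, 85, 101), (165, 163, 170), (188, 185, 190), (189, 186, 192), (192, 188, 192), (186, 182, 186), (201, 201, 207), (222, 224, 229), (224, 227, 231), (222, 225, 228), (225, 227, 231), (223, 226, 231), (225, 228, 231), (224, 227, 231)]
190 [(94, 175, 221), (97, 177, 222), (83, 149, 190), (59, 78, 98), (59, 72, 89), (58, 70, 86), (58, 69, 84), (60, 69, 86), (92, 98, 110), (170, 166, 172), (186, 181, 189), (186, 181, 189), (188, 182, 189), (187, 182, 187), (208, 208, 216), (223, 226, 230), (224, 226, 230), (223, 227, 231), (224, 226, 230), (224, 226, 230), (225, 228, 231), (224, 227, 231), (225, 227, 231)]
200 [(96, 178, 224), (76, 128, 166), (55, 68, 88), (58, 70, 85), (59, 71, 85), (60, 69, 88), (65, 74, 90), (125, 125, 135), (183, 179, 186), (186, 184, 189), (184, 181, 188), (188, 186, 192), (192, 189, 195), (218, 220, 224), (224, 226, 231), (223, 226, 230), (224, 228, 231), (224, 227, 231), (224, 228, 230), (223, 226, 230), (224, 227, 230), (224, 228, 230), (226, 227, 232)]
```

View pics/w7c.png

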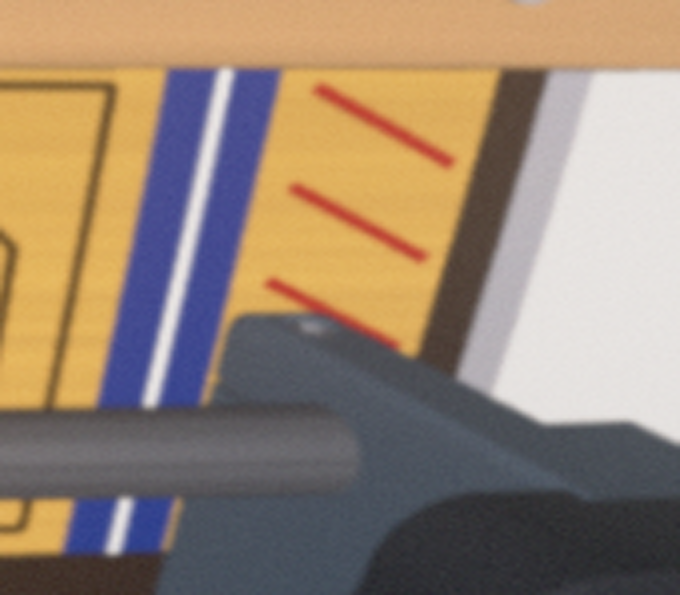

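```bash
python3 - <<'E'
from cut import *
o=get_obs();c=cam(get_image("wrist"),o)
print([XY(p).round(1).tolist() for p in ray(c,[(615,180),(613,190),(610.3,200)],.042)])
print("inner",[XY(p).round(1).tolist() for p in ray(c,[(604.5,180),(602,190),(599,200)],.042)])
print("right end",[XY(p).round(1).tolist() for p in ray(c,[(592,180),(589.5,190),(587,200)],.047)])
print("left",[XY(p).round(1).tolist() for p in ray(c,[(333,180),(335,200)],.047)])
E
```

```text
[[629.9, -173.1], [623.3, -173.6], [616.5, -173.6]]
inner [[629.9, -165.5], [623.3, -165.6], [616.6, -165.3]]
right end [[631.0, -151.7], [624.6, -151.7], [618.1, -151.7]]
left [[630.9, 8.5], [618.6, 7.2]]
```

Request:
{"fn": "arm_command", "kwargs": {
  "series": [4,0,0.1,0,0,0,0,4,0,0.1,0,0,0,0,4,0,0.1,0,0,0,0,4,0,0.1,0,0,0,0,4,0,0.1,0,0,0,0,4,0,0.1,0,0,0,0,4,0,0.1,0,0,0,0,4,0,0.1,0,0,0,0,4,0,0.1,0,0,0,0,4,0,0.1,0,0,0,0,4,0,0.1,0,0,0,0,4,0,0.1,0,0,0,0,4,0,0.1,0,0,0,0,4,0,0.1,0,0,0,0,4,0,0.1,0,0,0,0,0,0,0,0,0,0,0,0,0,0,0,0,0,0]
}}

```text
t: 12.42
eef_pos: [0.5875, -0.0887, 0.122]
tool_rot: [-1.17, 1.268, -1.269]
ft_force: [0.6, 0.1, -0.6]
opening: 0.0005
```

```bash
python3 - <<'E'
from cut import *
o=get_obs();print(o["t"],XY(o["eef_pos"]),o["eef_pos"],o["qvel"].round(3),o["ft_force"].round(2))
i=get_image("wrist"); cv2.imwrite("pics/w8.png",i["pixels"]); c=cam(i,o)
X,ln,ang,P=lines("w",o,i,180,235)
print("cut Y mean",X[:,1].mean().round(2),"X range",X[:,0].min().round(0),X[:,0].max().round(0),"ang",ang,P[0],P[-1])
E
```

```text
12.4167 [592.57771709 -42.85447837] [ 0.58746631 -0.08870286  0.12198915] [ 0.006 -0.    -0.002 -0.001 -0.005  0.004] [ 0.59  0.05 -0.55]
cut Y mean -167.31 X range 597.0 633.0 ang 0.19717811 [np.float64(523.5441860465116), 180] [np.float64(512.8534428300695), 234]
```

View pics/w8.png

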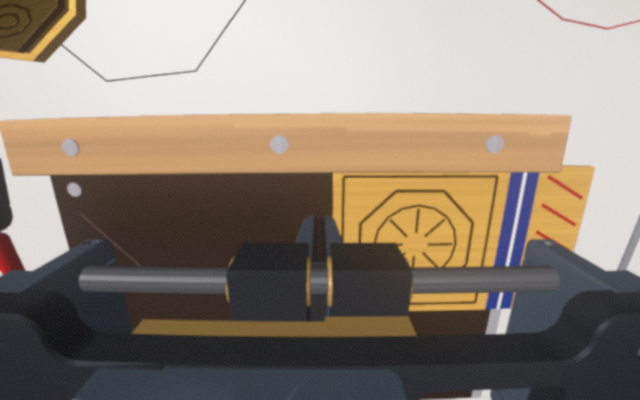

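The white line still falls short of the end: the steel strip is visible under the near edge around (487–508,315). I'll check the end again in this view.

```bash
python3 - <<'E'
from cut import *
o=get_obs();i=get_image("wrist");c=cam(i,o)
px=i["pixels"]
for r in(316,319,322): print(r,px[r,478:520:2].sum(1).tolist() if 0 else px[r,478:520:2].mean(1).round().tolist())
cv2.imwrite("pics/w8c.png",cv2.resize(px[150:330,450:610],None,fx=4,fy=3.2,interpolation=cv2.INTER_CUBIC))
i=get_image("top");cv2.imwrite("pics/t8.png",cv2.resize(i["pixels"][150:240,260:390],None,fx=6,fy=6,interpolation=cv2.INTER_CUBIC))
E
```

```text
316 [49.0, 51.0, 50.0, 51.0, 47.0, 80.0, 157.0, 171.0, 168.0, 169.0, 173.0, 204.0, 219.0, 221.0, 218.0, 203.0, 117.0, 77.0, 78.0, 80.0, 77.0]
319 [51.0, 52.0, 48.0, 50.0, 52.0, 103.0, 164.0, 169.0, 169.0, 169.0, 180.0, 214.0, 220.0, 219.0, 219.0, 181.0, 89.0, 80.0, 80.0, 79.0, 79.0]
322 [48.0, 49.0, 50.0, 47.0, 58.0, 134.0, 168.0, 167.0, 169.0, 168.0, 189.0, 217.0, 219.0, 219.0, 213.0, 140.0, 81.0, 80.0, 79.0, 77.0, 81.0]
```

View pics/w8c.png

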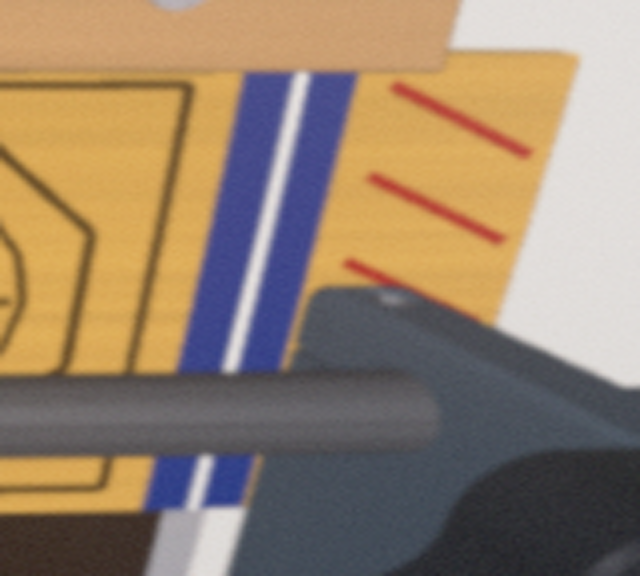

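```bash
python3 - <<'E'
from cut import *
o=get_obs();i=get_image("wrist");c=cam(i,o)
print("outer",[XY(p).round(1).tolist() for p in ray(c,[(499.5,316),(498.7,319),(498,322)],.042)])
print("inner",[XY(p).round(1).tolist() for p in ray(c,[(488.7,316),(488,319),(487,322)],.042)])
X,ln,ang,P=lines("w",o,i,294,308); print("cut near",X[:,1].round(1).tolist(),X[:,0].mean())
# crop coords of the line ->px
for u,v in((300,80),(232,365),(205,460),(193,505)):
    p=(450+u/4,150+v/3.2); print(np.round(p,1),XY(ray(c,[p],.047)[0]).round(1))
for u,v in((578,60),(500,320)):
    p=(450+u/4,150+v/3.2); print("rightend",np.round(p,1),XY(ray(c,[p],.047)[0]).round(1))
E
```

```text
outer [[530.8, -173.5], [528.2, -173.5], [525.5, -173.4]]
inner [[531.0, -165.4], [528.4, -165.4], [525.8, -165.1]]
cut near [-167.5, -167.5, -167.6, -167.4, -167.2, -167.4, -167.5, -167.6, -167.5, -167.4, -167.5, -167.4, -167.6, -167.7] 547.6879590003454
[525. 175.] [ 635.7 -167.2]
[508.  264.1] [ 575.9 -167.7]
[501.2 293.8] [ 553.1 -167.4]
[498.2 307.8] [ 541.7 -167.5]
rightend [594.5 168.8] [ 639.8 -211.6]
rightend [575. 250.] [ 585.3 -212.6]
```

Remaining distance is 6.0 mm, agreeing at the near and far ends.

Request:
{"fn": "arm_command", "kwargs": {
  "series": [2,0,0,0,0,0,0,2,0,0,0,0,0,0,1,0,0,0,0,0,0,1,0,0,0,0,0,0,0,0,0,0,0,0,0,0,0,0,0,0,0,0]
}}

```text
t: 13.12
eef_pos: [0.5867, -0.0943, 0.1219]
tool_rot: [-1.17, 1.268, -1.268]
ft_force: [0.9, 1.5, 1.5]
opening: 0.0003
```

```bash
cat > chk.py <<'E'
from cut import *
import sys
o=get_obs();print(o["t"],XY(o["eef_pos"]),o["eef_pos"],o["qvel"].round(3),o["ft_force"].round(2))
i=get_image("wrist");c=cam(i,o)
for a,b in((182,235),(294,308)):
    X,ln,ang,P=lines("w",o,i,a,b); print("cut Y",X[:,1].mean().round(2),"at X",X[:,0].mean().round(0),"ang",ang)
cv2.imwrite(sys.argv[1],i["pixels"])
E
python3 chk.py pics/w9.png
```

```text
13.1167 [592.27271888 -48.44229005] [ 0.58672867 -0.09425016  0.12193208] [ 0.001  0.001  0.    -0.001  0.001  0.002] [0.86 1.54 1.48]
cut Y -172.65 at X 614.0 ang -0.029252378
cut Y -172.68 at X 547.0 ang 0.79390633
```

View pics/w9.png

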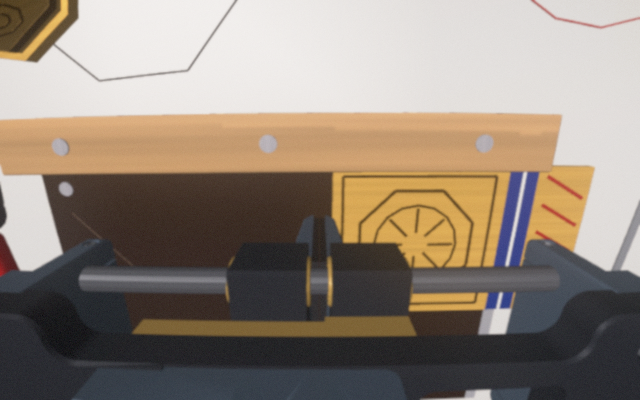

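Request:
{"fn": "arm_command", "kwargs": {
  "series": [0.4,0,0,0,0,0,0,0.4,0,0,0,0,0,0,0,0,0,0,0,0,0,0,0,0,0,0,0,0]
}}

```text
t: 13.5
eef_pos: [0.5867, -0.0949, 0.1219]
tool_rot: [-1.17, 1.268, -1.268]
ft_force: [1.7, 1.9, 0.8]
opening: 0.0005
```

```bash
python3 chk.py pics/w10.png
```

```text
13.5 [592.2571121  -49.08431599] [ 0.5866633  -0.09488904  0.12191181] [ 0.001  0.001  0.001 -0.    -0.001  0.002] [1.68 1.94 0.83]
cut Y -173.16 at X 614.0 ang -0.16158654
cut Y -173.24 at X 547.0 ang 0.026391769
```

Cut line now at −173.2 against the end at −173.45. I'll back off, raise, and look from nearly straight above the end.

Request:
{"fn": "arm_command", "kwargs": {
  "series": [-5,0,0,0,0,0,0,-10,0,0,0,0,0,0,0,-25,0,0,0,0,0,0,-25,0,0,0,0,0,0,-25,0,0,0,0,0,16,-5,-14,0,0,0,0,16,-5,-14,0,0,0,0,16,-5,-14,0,0,0,0,16,-5,-14,0,0,0,0,16,-5,-14,0,0,0,0,16,-5,-14,0,0,0,0,16,-5,-14,0,0,0,0,16,-5,-14,0,0,0,0,0,0,0,0,0,0,0,0,0,0,0,0,0,0,0,0,0,0,0,0,0]
}}

```text
t: 14.88
eef_pos: [0.4663, -0.198, 0.2369]
tool_rot: [-1.17, 1.268, -1.268]
ft_force: [-0.2, 0.3, 0.6]
opening: 0.0008
```

```bash
python3 - <<'E'
from cut import *
o=get_obs();print(o["t"],XY(o["eef_pos"]),o["eef_pos"],o["qvel"].round(3))
i=get_image("wrist");cv2.imwrite("pics/w11.png",i["pixels"]);np.savez("w11.npz",p=o["eef_pos"],r=o["tool_rot"])
E
```

```text
14.8833 [ 480.285616   -161.24195002] [ 0.46632714 -0.1980208   0.23688773] [ 0.011  0.008 -0.003 -0.     0.    -0.001]
```

View pics/w11.png

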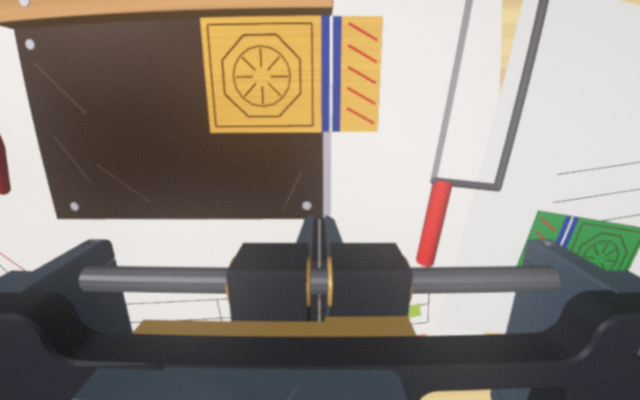

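The white line, at about x=331 for rows 20–130, carries straight into the steel outer edge (x≈330). The plate's far edge lies along the fence foot at y≈15. Now to measure.

```bash
python3 - <<'E'
from cut import *
o=get_obs();i=get_image("wrist");c=cam(i,o);px=i["pixels"]
hsv=cv2.cvtColor(px,cv2.COLOR_BGR2HSV)
P=[]
for r in range(22,128,2):
    g=px[r,324:340].min(1).astype(float); w=np.clip(g-110,0,None)
    if w.sum()>20: P.append([324+(w*np.arange(16)).sum()/w.sum(),r])
X=np.array([XY(p) for p in ray(c,P,.047)]); k=np.polyfit(X[:,0],X[:,1],1)
print("cut",len(P),X[:,1].mean(),"slope deg",np.degrees(np.arctan(k[0])))
g=cv2.cvtColor(px,cv2.COLOR_BGR2GRAY).astype(np.float32)
for nm,a,b in(("outer",(331,138),(330,205)),("inner",(323.5,138),(322,205))):
    e=edgepts(g,a,b,3.5,30,.05); Y=np.array([XY(p) for p in ray(c,e,.042)]); print(nm,e[0],e[-1],np.median(Y[:,1]),np.polyfit(Y[:,0],Y[:,1],1))
for r in (145,170,195): print(px[r,318:342].mean(1).round().tolist())
# far edge over overhang + near edge + fence foot left
for nm,a,b,z in(("near",(212,133),(378,131),.047),("far overhang",(337,16),(380,16),.047),("far left part",(205,17),(320,15),.047),("fence foot",(60,22),(190,16),.042)):
    e=edgepts(g,a,b,4,30,.05); Y=np.array([XY(p) for p in ray(c,e,z)]); print(nm,e[0],e[-1],np.median(Y[:,0]).round(2),"slope deg",np.degrees(np.polyfit(Y[:,1],Y[:,0],1)[0]).round(2))
cv2.imwrite("pics/w11c.png",cv2.resize(px[0:215,190:390],None,fx=3.6,fy=2.7,interpolation=cv2.INTER_CUBIC))
E
```

```text
cut 53 -172.61817080721073 slope deg 0.14440130262662232
outer [330.70004 141.34627] [330.29996 201.65373] -173.30212977066947 [ 2.47460465e-03 -1.74522093e+02]
inner [322.42526 141.32762] [322.57486 201.6612 ] -165.24126393681968 [ 4.20775370e-03 -1.67349746e+02]
[77.0, 75.0, 78.0, 79.0, 108.0, 153.0, 182.0, 192.0, 193.0, 192.0, 193.0, 194.0, 203.0, 220.0, 230.0, 235.0, 237.0, 237.0, 238.0, 237.0, 235.0, 237.0, 237.0, 237.0]
[72.0, 75.0, 74.0, 80.0, 106.0, 150.0, 179.0, 187.0, 189.0, 188.0, 190.0, 192.0, 202.0, 220.0, 232.0, 237.0, 237.0, 236.0, 236.0, 235.0, 236.0, 235.0, 236.0, 236.0]
[73.0, 73.0, 73.0, 81.0, 106.0, 147.0, 177.0, 186.0, 187.0, 189.0, 187.0, 188.0, 200.0, 221.0, 231.0, 234.0, 237.0, 235.0, 235.0, 237.0, 235.0, 235.0, 235.0, 235.0]
near [220.29398 132.40004] [369.703   131.34998] 540.76 slope deg -0.32
far overhang [339.15  15.75] [377.85  15.75] 640.64 slope deg -0.16
far left part [210.74565   16.650038] [314.24567   14.850038] 641.06 slope deg -0.17
fence foot [66.60374  23.947607] [183.55763  17.54867] 641.43 slope deg -0.24
```

View pics/w11c.png

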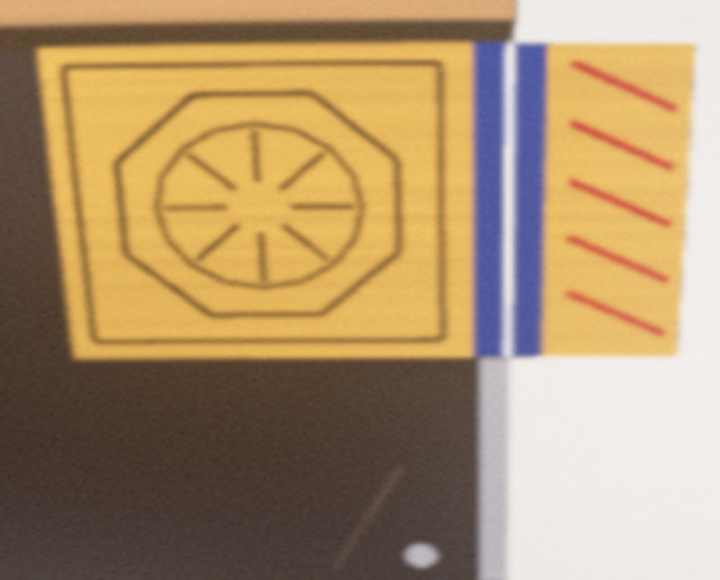

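The line is within about 0.6 mm of the end. The far edge is parallel to the fence, with at most 0.4 mm of apparent gap. I'll seat it once more with a gentle two-finger push on the near edge.

Request:
{"fn": "arm_command", "kwargs": {
  "series": [-8,20,5,0,0,0,0.6,-8,20,5,0,0,0,0.6,-8,20,5,0,0,0,0.6,-7,20,5,0,0,0,0.6,0,20,0,0,0,0,0.6,0,10,0,0,0,0,0.6,0,4,0,0,0,0,0.6,0,0,0,0,0,0,0.6,0,0,0,0,0,0,0.6]
}}

```text
t: 15.73
eef_pos: [0.4887, -0.1694, 0.1235]
tool_rot: [-1.17, 1.268, -1.268]
ft_force: [0.3, 0.1, 0.5]
opening: 0.0541
```

```bash
python3 - <<'E'
from meas import *
o=get_obs();print(o["t"],XY(o["eef_pos"]),o["eef_pos"],o["qvel"].round(3),o["ft_force"].round(2),o["opening"])
go(W(520,-130,.1222),yaw)
E
```

```text
15.7333 [ 500.35786139 -130.9634801 ] [ 0.48868816 -0.16939099  0.12345399] [-0.002 -0.015 -0.003  0.002  0.001 -0.001] [0.31 0.06 0.52] 0.0541198895982753
tool axes (cols)
 [[-0.08   0.     0.997]
 [-0.997 -0.    -0.08 ]
 [ 0.    -1.     0.   ]]
shift tool mm [-1.   1.3 19.6] turn deg [-0.02 -0.15  0.01]
shift in target axes mm [-1.   1.3 19.6]
```

Request:
{"fn": "arm_command", "kwargs": {
  "series": [0,1.2,4,0,-0.15,0,0.6,0,0,5,0,0,0,0.6,0,0,5,0,0,0,0.6,0,0,4,0,0,0,0.6,0,0,2,0,0,0,0.6,0,0,1,0,0,0,0.6,0,0,1,0,0,0,0.6,0,0,1,0,0,0,0.6,0,0,0.5,0,0,0,0.6,0,0,0,0,0,0,0.6]
}}

```text
t: 16.57
eef_pos: [0.5118, -0.1711, 0.1217]
tool_rot: [-1.172, 1.266, -1.266]
ft_force: [-0.6, 0.5, -0.5]
opening: 0.055
```

```bash
python3 - <<'E'
from meas import *
o=get_obs();print(o["t"],XY(o["eef_pos"]),o["eef_pos"],o["ft_force"].round(2),o["ft_torque"].round(2))
i=get_image("wrist");cv2.imwrite("pics/w12.png",i["pixels"])
E
```

```text
16.5667 [ 523.52702138 -130.88084547] [ 0.51179388 -0.17110628  0.12168025] [-0.64  0.47 -0.48] [ 0.01 -0.    0.02]
```

View pics/w12.png

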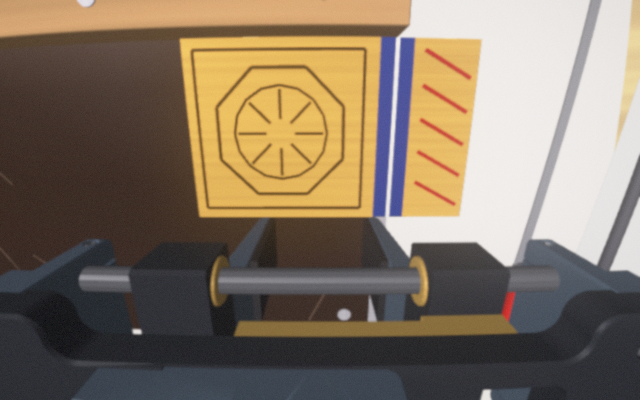

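Request:
{"fn": "arm_command", "kwargs": {
  "series": [0,0,0.5,0,0,0,0.6,0,0,0.5,0,0,0,0.6,0,0,0.5,0,0,0,0.6,0,0,0.5,0,0,0,0.6,0,0,0,0,0,0,0.6]
}}

```text
t: 17.03
eef_pos: [0.5127, -0.1711, 0.1215]
tool_rot: [-1.173, 1.268, -1.265]
ft_force: [-7.4, -1.5, 4.4]
opening: 0.0546
```

```bash
python3 - <<'E'
from meas import *
o=get_obs();print(o["t"],XY(o["eef_pos"]),o["eef_pos"],o["ft_force"].round(2),o["ft_torque"].round(2))
E
```

```text
17.0333 [ 524.44153105 -130.78316525] [ 0.51271321 -0.17107985  0.12154901] [-7.41 -1.51  4.38] [-0.2   1.42 -0.01]
```

The plate is seated with 7.4 N at the same stop as before (X 524.4 against 524.2). I'll withdraw to the viewing pose and check.

Request:
{"fn": "arm_command", "kwargs": {
  "series": [0,0,-4,0,0,0,0.6,0,0,-10,0,0,0,0.6,0,0,-10,0,0,0,0.6,6,-20,-4,0,0,0,0.6,6,-20,-4,0,0,0,0.6,6,-20,-4,0,0,0,0.6,6,-20,-4,0,0,0,0.6,6,-20,-4,0,0,0,0.6,0,-16,0,0,0,0,0.6,0,0,0,0,0,0,0.6,0,0,0,0,0,0,0.6,0,0,0,0,0,0,0.6]
}}

```text
t: 18.03
eef_pos: [0.4669, -0.1975, 0.2371]
tool_rot: [-1.172, 1.267, -1.266]
ft_force: [-0.8, -0.2, -0.7]
opening: 0.0546
```

```bash
python3 - <<'E'
from cut import *
o=get_obs();print(o["t"],XY(o["eef_pos"]),o["eef_pos"],o["qvel"].round(3),o["ft_force"].round(2))
i=get_image("wrist");c=cam(i,o);px=i["pixels"];cv2.imwrite("pics/w13.png",px)
P=[];B=((cv2.cvtColor(px,cv2.COLOR_BGR2HSV)[...,0]>100)&(cv2.cvtColor(px,cv2.COLOR_BGR2HSV)[...,1]>110))
for r in range(26,128,2):
    k=np.where(B[r,260:400])[0]+260
    if len(k)<6: continue
    a,b=k.min()+2,k.max()-2
    g=px[r,a:b].min(1).astype(float); w=np.clip(g-110,0,None)
    if b-a<30 and w.sum()>20: P.append([a+(w*np.arange(b-a)).sum()/w.sum(),r])
X=np.array([XY(p) for p in ray(c,P,.047)])
print("cut",len(P),np.median(X[:,1]),P[0],P[-1])
t=get_image("top")["pixels"]; cv2.imwrite("pics/t13.png",t)
s=get_image("scene")["pixels"]; cv2.imwrite("pics/s13.png",cv2.resize(s[160:270,230:400],None,fx=4.6,fy=4.6,interpolation=cv2.INTER_CUBIC))
E
```

```text
18.0333 [ 480.84206    -160.62741551] [ 0.46692959 -0.19745129  0.2370816 ] [ 0.002  0.015  0.001 -0.001  0.004 -0.   ] [-0.77 -0.23 -0.67]
cut 51 -172.63774900173394 [np.float64(332.0122699386503), 26] [np.float64(331.2229299363057), 126]
```

View pics/w13.png

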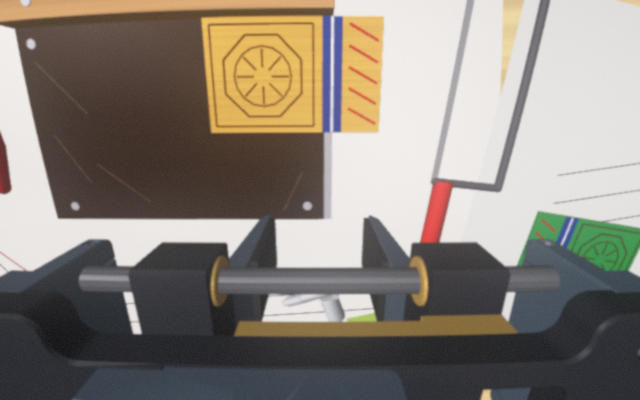

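View pics/t13.png

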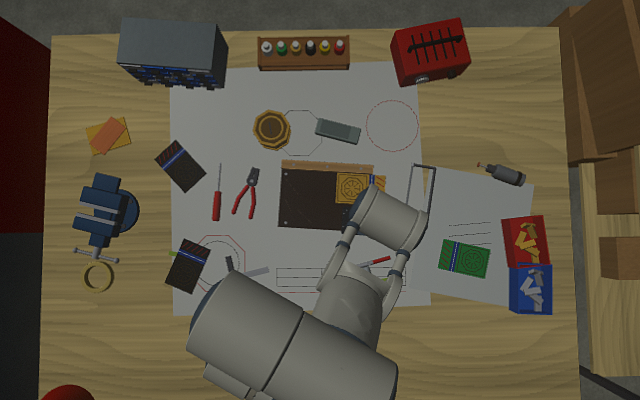

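View pics/s13.png

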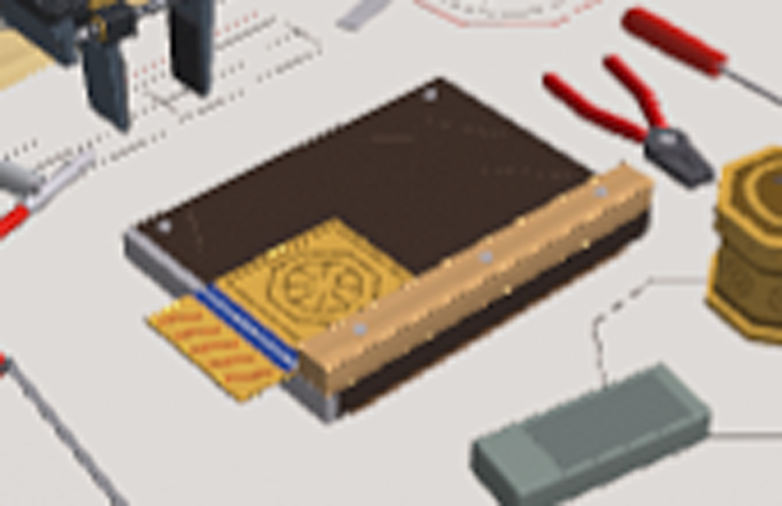

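All views agree. The waste end overhangs at wrist (360,75), the line lies over the end, and the bystanders are where they were. The arm is clear, so I'll hand in.

```bash
python3 -c "
from station import *
print(finish_job())"
```

```text
the job is handed in; nothing more can be done
None
```

The brass plate is flat against the fence with its red-hatched waste end past the board's steel-capped right end. The job was handed in at about 18 s of the 54 s allowed.

I pushed it back square with both open fingers and slid it right along the fence with the shut fingers. A light second push on the near edge then re-seated it.

**Last checks:**
- **Cut line:** from nearly straight overhead it lies about 0.7 mm short of the end edge, on its left. The earlier oblique view gave about 0.2 mm; both are within the roughly 2 mm camera calibration.
- **Fence:** in the overhead view before the second push, the far edge measured 0.4–0.8 mm short of the fence foot and about 0.1° off parallel. I did not measure it again afterwards. The second push stopped at the same place as the first within 0.2 mm, at about 7 N.
- **Rest of the bench:** nothing else looks moved in the last top, scene and wrist pictures. In the top picture the arm hid part of the bench. The arm was clear of everything at hand-in.

One approach failed: I turned the gripper 90° to push the left edge, but that would have taken joint 6 past its range, so I turned back before touching the plate.

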